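# Find the blind bore of a tube insert on the feeler peg, then hold it bore-up

### The job

The white square insert for the centrifuge lies on its side on the steel trolley, and only one of its two ends has the blind bore for the tube. Pick it up and find that end by feel: try its ends on the peg of the little stand until the bore has slipped well over the peg, most of the peg's length (either side of the post will do). Then hold the insert in the gripper with its bore facing straight up, ready to take a tube, a hand's breadth or more clear above the trolley and touching nothing else, and finish while still holding it there; leave the other things on the trolley where they are.

Things in the scene. Friction and masses are not known exactly. Their poses are not given: they have to be found in the camera images.
- insert: Tube insert: white hard-plastic square bar, 46 x 46 mm, 80 mm long, 0.13 to 0.25 kg, lying on a side at any yaw. Origin at its centre (23 mm above the trolley as it lies); x axis along its length. One end has a central round blind bore, 30 mm across, 50 mm deep; the other end is closed. Which end of the x axis is open is left to be found by touch or sight; else the ends are alike.
- stand: Feeler stand, bolted down: base plate 90 x 70 x 10 mm, square post 24 x 24 mm, 115 mm tall, and a level steel peg 14 mm in diameter through the post, its axis 100 mm above the trolley, sticking out 30 mm from the post on both sides. Origin under the base centre, on the trolley surface; y axis along the peg, z up. Rigid: a closed end stops at the peg tip.
- peg_left (a point): Tip of the peg on the stand's +y side, on the peg's axis, 42 mm from the post's centre, 100 mm above the trolley.
- peg_right (a point): Tip of the peg on the stand's -y side, on the peg's axis, 42 mm from the post's centre, 100 mm above the trolley.
- dish: Bystander: steel kidney dish, about 200 x 95 x 36 mm, loose; origin on its underside near the middle.
- meter: Bystander: flat white hand-held meter, 75 x 150 x 26 mm, loose; origin at the centre of its underside.
- rack: Bystander: white tube rack, 110 x 160 x 30 mm with 20 empty holes, loose; origin at the centre of its underside.
- flask: Bystander: clear bottle with a white cap, 56 mm in diameter, 120 mm tall, loose; origin at the centre of its underside.
Things that resemble listed ones, but are neither listed nor needed, are in the scene too. Of the things that look like the insert, take the one that is farthest to the robot's right at the start.

How it is judged (in metres and radians):
On the way:
1. the insert's bore has been slipped over the peg, at least 18 mm of it inside (((x of peg_left in the frame of insert between -0.012 and 0.022 m and y of peg_left in the frame of insert between -0.013 and 0.013 m and z of peg_left in the frame of insert between -0.013 and 0.013 m) or (x of peg_right in the frame of insert between -0.012 and 0.022 m and y of peg_right in the frame of insert between -0.013 and 0.013 m and z of peg_right in the frame of insert between -0.013 and 0.013 m))), for 0.1 s.
At the end, for the whole second after the job is handed in: The gripper holds the insert (fingers pressing on it, nothing else touching it), at rest, bore up within 15 degrees of vertical, its centre at least 100 mm above the trolley; the dish, meter, rack and flask are within 30 mm of where they stood (angle between insert's own x axis and vertical below 0.26 rad and height (world z) of insert above 0.1 m and contact force between insert and the fingers above 2 N and contact force between insert and stand below 0.1 N and contact force between insert and dish below 0.1 N and contact force between insert and meter below 0.1 N and contact force between insert and rack below 0.1 N and contact force between insert and flask below 0.1 N and linear speed of insert below 0.02 m/s and angular speed of insert below 0.15 rad/s and distance of each of dish, meter, rack, flask from where it was at the start of the episode below 0.03 m); the arm keeps its last pose, push and grip.
It fails at once if a bystander (dish, meter, rack or flask) is shoved more than 30 mm or the flask is toppled (distance of any of dish, meter, rack, flask from where it was at the start of the episode above 0.03 m or angle between flask's own z axis and vertical above 0.5 rad).
It also fails if it takes over 54 s, if anything falls off the work surface, if the arm or the gripper's body presses on something with over 40 N, if the wrist force passes 120 N, or if a joint passes its speed limit or range.

### The arm

A 6-joint arm with a two-finger parallel gripper is mounted at the origin on the work surface. World frame = base frame: x ahead of the robot, y to its left, z up, the work surface at z = 0. Lengths are in m, angles in degrees, forces in N, time in s.
With the tool pointing down it reaches from about 0.35 to 1 m from the base axis. Payload 7.1 kg.
Tool frame: the origin (TCP) lies midway between the tips of the shut fingers; the grasp point (between the pads) lies r.hold_point_z behind it (r.hold_point_z is the distance from the TCP to the grasp point, in m); y points along the fingers, x is the direction in which the jaws open and shut, and the axes are right-handed (so a half turn about y gives the same grasp; the last joint's range is limited). The gripper opens to 85 mm and grips with 20 to 120 N. Pads are 22 mm wide; open, the fingers measure 114 mm over their backs; the gripper's body (76 mm by 85 mm) begins 54 mm behind the grasp point. The pads swing forward as they close: fully open they stand 13 mm farther back than shut.
Start: joints at [69.672, 24.242, 93.386, -0, 62.372, -1.089], TCP at [0.206, 0.59, 0.231] pointing down, gripper open.
Joint ranges: [-172.04, 172.04], [-51.8, 120.97], [4.93, 147.93], [-75.15, 255.16], [6.16, 154.13], [-145.62, 145.62]. Speed limits (degrees/s): [136.94, 136.94, 172.46, 180, 180, 180].

### API

Orientations are given as a 3x3 rotation matrix whose columns are the frame's x, y, z axes.
In Python, from plant import r gives the robot as it stands.
- The arm moves only by the tool step_arm, never from a script. Its argument "motion" is a list of rows, each an object of numbers: "wx", "wy", "wz": the turn, a rotation vector about the world's x, y, z in rad; "dx", "dy", "dz": the shift along the world's x, y, z in m; "claw": the opening, from 0 (shut) to 1 (fully open). In form: [{"wx": .., "wy": .., "wz": .., "dx": .., "dy": .., "dz": .., "claw": ..}, ...]. A call has 1 to 20 rows; each row shifts and turns the commanded pose from where the row before left it; what a row does not reach is not made up. A row lasts 1/8 s, in which the tool goes at most 62.5 mm and 10.7 degrees, less where a joint would pass 70% of its speed; a pose out of reach is approached as far as the arm can. A call is refused whole if a number of a shift passes 0.0625 or a number of a turn 0.188, either way. A call with a gripper value outside its range is refused whole. The fingers move at their own pace and stop on an object; "force" is the grip in N (left out, the last holds). Time passes only in rows, so rows that do not move let the fingers close. It gives the time, the measured TCP pose, the force and the opening at its end, in the units of the state.
- r.get_state(): the state, without advancing time (a new reading comes with each control period).
- r.capture(name): name is "scene" or "top"; returns the picture (480x640x3 uint8, red, green, blue); there is no depth.
- r.calibration(name): a dict with "camera_matrix" (3x3 intrinsics, pixels), "rvec" (rotation vector, rad) and "tvec" (3), from world to camera coordinates, as OpenCV has them. Camera axes: x right, y down, z forward; pixel columns grow to the right and rows downward; lengths in m; the calibration is good to about 2 mm. A picture is of the moment at which its call begins. calibration takes no time and is no camera call.
- r.close_job(): hands the job in, once; it reports no verdict.
The state is a dict: "time": time; "joint_positions": joint angles; "qvel": joint speeds; "joint_torque": joint torques, N m; "position": TCP position; "ee_rot": TCP orientation; "contact_force": force on the tool from outside, world axes, zero at the start; "wrist_torque": the same for the moment, N m; "opening": finger opening in m.
Only numpy, scipy, OpenCV 4.12 (cv2) and the standard library are available. Lean on these libraries where they do the work, as an engineer would, in place of code of your own. Each camera call takes 0.05 s, during which the arm holds its last target. There are 200 camera calls.

## Working session

There is one attempt and no reset: what is moved stays moved. The work goes in short steps, Python scripts to look and compute and a tool call to move; the robot and the scene stay as the last step left them, time stands still between calls to the robot, and variables do not carry over. Pictures are saved under pics/ and viewed, on a budget of 10 in all, crops included, one or two more only if the job needs it, and the job is handed in when it is done.

Besides the shell and the picture viewer there is one more tool, called after "Call:" as name(argument=value, ...) on one line, values as JSON. step_arm: Moves the arm, as the interface text tells. Its arguments: {"type":"object","properties":{"motion":{"type":"array","items":{"type":"object","properties":{"wx":{"type":"number"},"wy":{"type":"number"},"wz":{"type":"number"},"dx":{"type":"number"},"dy":{"type":"number"},"dz":{"type":"number"},"claw":{"type":"number"}}}},"force":{"type":"number"}},"required":["motion"]}

```bash
ls; mkdir -p pics
python3 - <<'E'
from plant import r
import cv2,numpy as np
for n in ("scene","top"):
    im=r.capture(n); cv2.imwrite(f"pics/{n}0.png",im[:,:,::-1])
    c=r.calibration(n); R=cv2.Rodrigues(np.array(c["rvec"],float))[0]; print(n,c["camera_matrix"],"cam pos",-R.T@np.array(c["tvec"]).ravel(),R.round(2).tolist())
s=r.get_state(); print(s, r.hold_point_z)
E
```

```text
pics
scene [[614.52860639   0.         322.90452553]
 [  0.         614.52860639 238.98995318]
 [  0.           0.           1.        ]] cam pos [ 1.05654406 -0.78559359  1.17917205] [[0.84, 0.55, -0.02], [0.42, -0.67, -0.61], [-0.35, 0.5, -0.79]]
top [[500.97127384   0.         315.32515312]
 [  0.         500.97127384 231.28065184]
 [  0.           0.           1.        ]] cam pos [ 0.49165849 -0.08038967  1.37834446] [[0.02, -1.0, -0.0], [-1.0, -0.02, -0.08], [0.08, 0.01, -1.0]]
{'time': 0.1, 'joint_positions': array([ 6.96704879e+01,  2.42809470e+01,  9.34276031e+01,  1.74388243e-03,
        6.23716913e+01, -1.08963846e+00]), 'qvel': array([ 0.01485303, -0.1033011 , -0.19887552, -0.01812958,  0.02550235,
       -0.06792112]), 'joint_torque': array([-5.39979010e-04, -5.58425796e+01, -2.82444280e+01, -2.76579476e-05,
        2.96329265e-03,  9.60854010e-06]), 'position': array([0.20575831, 0.58963368, 0.23060991]), 'ee_rot': array([[ 3.29536769e-01, -5.11837489e-04, -9.44142604e-01],
       [ 9.44141705e-01, -1.30387120e-03,  3.29537162e-01],
       [-1.39970982e-03, -9.99999019e-01,  5.35736180e-05]]), 'contact_force': array([ 0.29876122, -0.5690752 ,  0.29199337]), 'wrist_torque': array([ 0.00529485, -0.0140678 , -0.00673196]), 'opening': 0.0850113479985004} 0.0187
```

View pics/scene0.png

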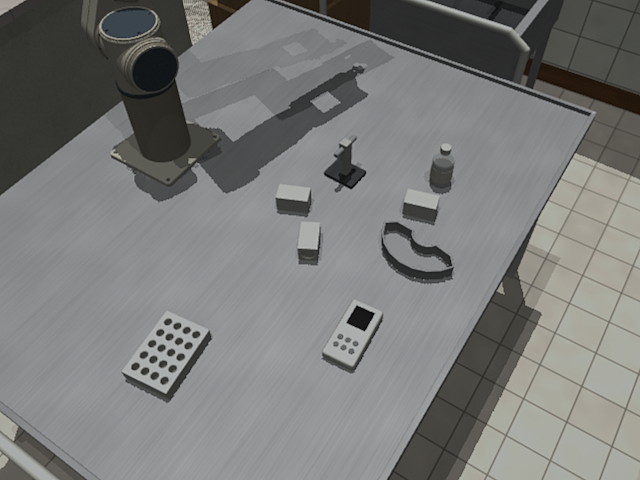

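View pics/top0.png

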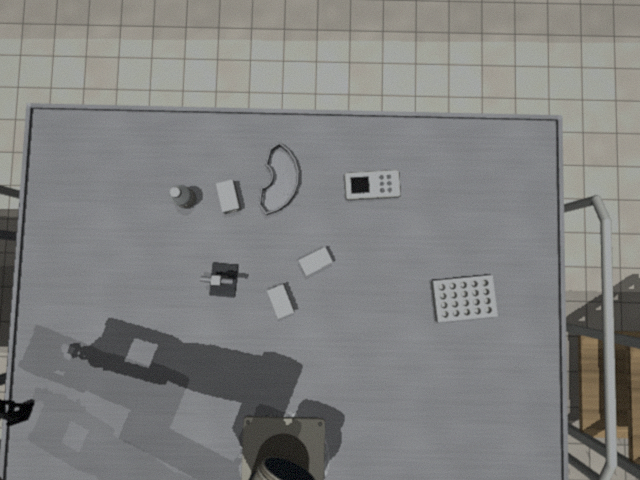

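```bash
cat > h.py <<'E'
from plant import r
import cv2,numpy as np
def ray(n,px):
    c=r.calibration(n);R=cv2.Rodrigues(np.array(c["rvec"],float))[0];t=np.array(c["tvec"],float).ravel()
    d=R.T@np.linalg.inv(np.array(c["camera_matrix"]))@np.array([px[0],px[1],1.]);return -R.T@t,d
def onz(n,px,z):
    o,d=ray(n,px);return (o+d*(z-o[2])/d[2]).round(4)
def proj(n,p):
    c=r.calibration(n);return cv2.projectPoints(np.array([p],float),np.array(c["rvec"],float),np.array(c["tvec"],float),np.array(c["camera_matrix"]),None)[0].ravel()
E
python3 - <<'E'
from h import *
t=cv2.imread("pics/top0.png");s=cv2.imread("pics/scene0.png")
g=cv2.cvtColor(t,6)
for x0,x1,y0,y1 in [(290,340,240,282),(260,305,278,325)]:
    m=np.zeros_like(g);m[y0:y1,x0:x1]=(g[y0:y1,x0:x1]>175)
    cs=max(cv2.findContours(m,0,1)[0],key=cv2.contourArea)
    b=cv2.minAreaRect(cs);p=np.array([onz("top",q,0.046) for q in cv2.boxPoints(b)])
    e=[p[1]-p[0],p[2]-p[1]];l=[np.linalg.norm(v[:2]) for v in e];v=e[int(np.argmax(l))]
    print(b,p.mean(0),l,np.degrees(np.arctan2(v[1],v[0])))
print(proj("scene",[0.41,-.06,.05]))
a=cv2.resize(t[225:325,190:340],(800,533),interpolation=2)
b=cv2.resize(s[120:270,260:380],(480,600),interpolation=2)
cv2.imwrite("pics/ca.png",a);cv2.imwrite("pics/cb.png",b)
E
```

```text
Traceback (most recent call last):
ValueError: max() iterable argument is empty
```

Run:
```python
from h import *
t=cv2.imread("pics/top0.png");s=cv2.imread("pics/scene0.png")
g=cv2.cvtColor(t,6)
for x0,x1,y0,y1 in [(290,340,240,282),(260,305,278,325)]:
    w=g[y0:y1,x0:x1];th=(int(np.median(w))+int(w.max()))/2;print(np.median(w),w.max())
    m=np.zeros_like(g);m[y0:y1,x0:x1]=(w>th)
    cs=max(cv2.findContours(m,0,1)[0],key=cv2.contourArea)
    b=cv2.minAreaRect(cs);p=np.array([onz("top",q,0.046) for q in cv2.boxPoints(b)])
    e=[p[1]-p[0],p[2]-p[1]];l=[np.linalg.norm(v[:2]) for v in e];v=e[int(np.argmax(l))]
    print(b,p.mean(0),l,np.degrees(np.arctan2(v[1],v[0])))
a=cv2.resize(t[225:325,190:340],(800,533),interpolation=2)
b=cv2.resize(s[120:270,260:380],(480,600),interpolation=2)
cv2.imwrite("pics/ca.png",a);cv2.imwrite("pics/cb.png",b)
```

```text
134.0 172
((315.0000305175781, 261.0000305175781), (16.099689483642578, 28.621667861938477), 63.43495178222656) [ 0.5238   -0.073375  0.046   ] [np.float64(0.0760059208219991), np.float64(0.04276493891028019)] -61.985159135065985
133.0 172
((279.8103332519531, 301.27587890625), (29.711254119873047, 16.526885986328125), 68.19859313964844) [0.415525 0.0169   0.046   ] [np.float64(0.043593806899604445), np.float64(0.078010832581123)] -156.4252937980874
```

View pics/ca.png

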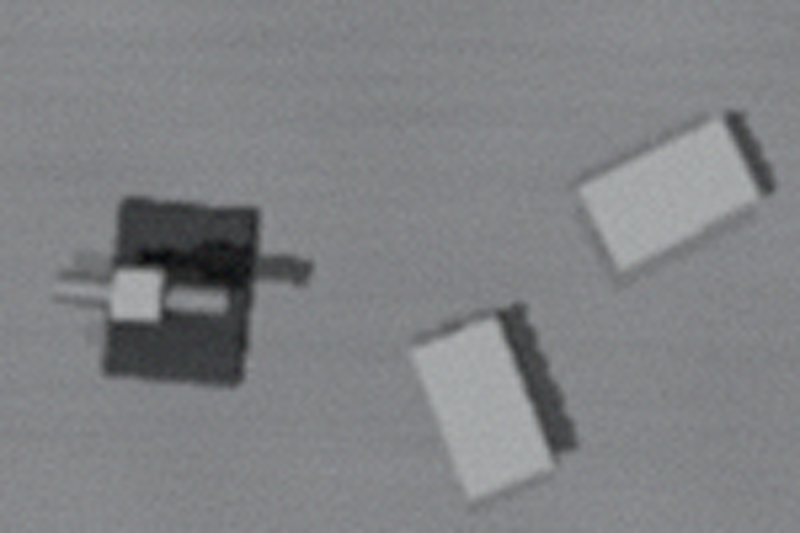

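View pics/cb.png

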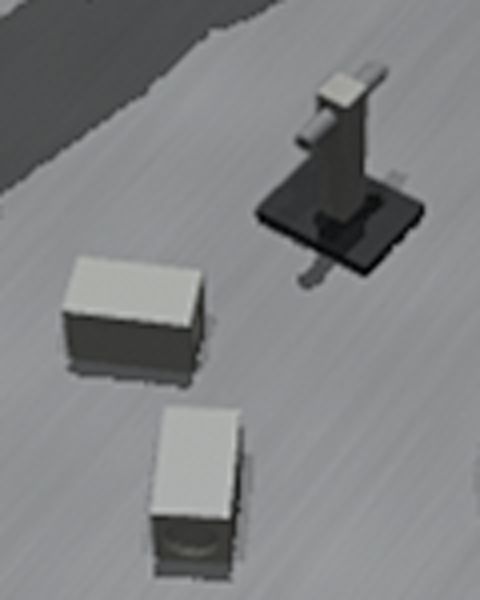

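Run:
```python
from h import *
f=lambda p:np.array([(p[0]+.5)/5.333+189.5,(p[1]+.5)/5.333+224.5])
def F(p,z):return onz("top",f(p),z)
c=[F(p,.046) for p in [(580,188),(722,118),(760,195),(622,272)]]
print(np.mean(c,0)); 
for i in range(4):
    d=c[(i+1)%4]-c[i];print(np.linalg.norm(d),np.degrees(np.arctan2(d[1],d[0])))
b=[F(p,.01) for p in [(122,197),(258,209),(242,383),(104,372)]]
print("base",np.mean(b,0))
for i in range(4):
    d=b[(i+1)%4]-b[i];print(np.linalg.norm(d),np.degrees(np.arctan2(d[1],d[0])))
print("post",F((137,294),.115),"pegL",F((54,291),.1),"pegR",F((229,301),.1))
k=lambda p:(p[0]/4+260-.4,p[1]/4+120-.4)
# scene: post top corners (318,95),(345,73),(368,85),(342,108); peg tips near (308,137) far(380,70)
print("scene post",onz("scene",k((343,90)),.115),"R",onz("scene",k((309,137)),.1),"L",onz("scene",k((380,71)),.1))
print("scene insert top",np.mean([onz("scene",k(p),.046) for p in [(166,408),(241,410),(235,516),(152,514)]],0))
```

```text
[ 0.524325 -0.0745    0.046   ]
0.0789022813358397 -62.3632140154148
0.04276037885706818 -152.41619819128417
0.07858307705861359 120.51360253343482
0.04670588827974483 28.10135130596173
base [0.469725 0.1742   0.01    ]
0.07004470001363416 -93.68348638916045
0.08863007390271095 176.89547409073566
0.07060233707179955 86.9147024286891
0.08936330343043497 -3.4643505844366684
post [0.469  0.1756 0.115 ] pegL [0.4692 0.2183 0.1   ] pegR [0.4665 0.1346 0.1   ]
scene post [0.4692 0.1755 0.115 ] R [0.4653 0.1422 0.1   ] L [0.4716 0.2162 0.1   ]
scene insert top [ 0.524925 -0.072475  0.046   ]
```

Call:
step_arm(motion=[{"dx": 0.0228,"dy": -0.0474,"wz": -0.0532,"claw": 1},{"dx": 0.0228,"dy": -0.0474,"wz": -0.0532,"claw": 1},{"dx": 0.0228,"dy": -0.0474,"wz": -0.0532,"claw": 1},{"dx": 0.0228,"dy": -0.0474,"wz": -0.0532,"claw": 1},{"dx": 0.0228,"dy": -0.0474,"wz": -0.0532,"claw": 1},{"dx": 0.0228,"dy": -0.0474,"wz": -0.0532,"claw": 1},{"dx": 0.0228,"dy": -0.0474,"wz": -0.0532,"claw": 1},{"dx": 0.0228,"dy": -0.0474,"wz": -0.0532,"claw": 1},{"dx": 0.0228,"dy": -0.0474,"wz": -0.0532,"claw": 1},{"dx": 0.0228,"dy": -0.0474,"wz": -0.0532,"claw": 1},{"dx": 0.0228,"dy": -0.0474,"wz": -0.0532,"claw": 1},{"dx": 0.0228,"dy": -0.0474,"wz": -0.0532,"claw": 1},{"dx": 0.0228,"dy": -0.0474,"wz": -0.0532,"claw": 1},{"dx": 0.0228,"dy": -0.0474,"wz": -0.0532,"claw": 1},{"dz": -0.04},{"dz": -0.04}])

```text
invalid input at $.motion[0]: expected keys wx, wy, wz, dx, dy, dz, claw
```

All keys are needed in each row.

Call:
step_arm(motion=[{"wx": 0,"wy": 0,"wz": -0.0532,"dx": 0.0228,"dy": -0.0474,"dz": 0,"claw": 1},{"wx": 0,"wy": 0,"wz": -0.0532,"dx": 0.0228,"dy": -0.0474,"dz": 0,"claw": 1},{"wx": 0,"wy": 0,"wz": -0.0532,"dx": 0.0228,"dy": -0.0474,"dz": 0,"claw": 1},{"wx": 0,"wy": 0,"wz": -0.0532,"dx": 0.0228,"dy": -0.0474,"dz": 0,"claw": 1},{"wx": 0,"wy": 0,"wz": -0.0532,"dx": 0.0228,"dy": -0.0474,"dz": 0,"claw": 1},{"wx": 0,"wy": 0,"wz": -0.0532,"dx": 0.0228,"dy": -0.0474,"dz": 0,"claw": 1},{"wx": 0,"wy": 0,"wz": -0.0532,"dx": 0.0228,"dy": -0.0474,"dz": 0,"claw": 1},{"wx": 0,"wy": 0,"wz": -0.0532,"dx": 0.0228,"dy": -0.0474,"dz": 0,"claw": 1},{"wx": 0,"wy": 0,"wz": -0.0532,"dx": 0.0228,"dy": -0.0474,"dz": 0,"claw": 1},{"wx": 0,"wy": 0,"wz": -0.0532,"dx": 0.0228,"dy": -0.0474,"dz": 0,"claw": 1},{"wx": 0,"wy": 0,"wz": -0.0532,"dx": 0.0228,"dy": -0.0474,"dz": 0,"claw": 1},{"wx": 0,"wy": 0,"wz": -0.0532,"dx": 0.0228,"dy": -0.0474,"dz": 0,"claw": 1},{"wx": 0,"wy": 0,"wz": -0.0532,"dx": 0.0228,"dy": -0.0474,"dz": 0,"claw": 1},{"wx": 0,"wy": 0,"wz": -0.0532,"dx": 0.0228,"dy": -0.0474,"dz": 0,"claw": 1},{"wx": 0,"wy": 0,"wz": 0,"dx": 0,"dy": 0,"dz": -0.04,"claw": 1},{"wx": 0,"wy": 0,"wz": 0,"dx": 0,"dy": 0,"dz": -0.04,"claw": 1},{"wx": 0,"wy": 0,"wz": 0,"dx": 0,"dy": 0,"dz": 0,"claw": 1}])

```text
time: 2.22
position: [0.5226, -0.0733, 0.1487]
ee_rot: [[0.882, -0.007, -0.47], [0.47, 0.001, 0.882], [-0.005, -1.0, 0.004]]
contact_force: [0.4, 0.2, 1.0]
opening: 0.0851
```

Call:
step_arm(motion=[{"wx": 0,"wy": 0,"wz": 0,"dx": 0.002,"dy": -0.0005,"dz": -0.035,"claw": 1},{"wx": 0,"wy": 0,"wz": 0,"dx": 0,"dy": 0,"dz": -0.035,"claw": 1},{"wx": 0,"wy": 0,"wz": 0,"dx": 0,"dy": 0,"dz": -0.035,"claw": 1},{"wx": 0,"wy": 0,"wz": 0,"dx": 0,"dy": 0,"dz": -0.02,"claw": 1},{"wx": 0,"wy": 0,"wz": 0,"dx": 0,"dy": 0,"dz": -0.014,"claw": 1},{"wx": 0,"wy": 0,"wz": 0,"dx": 0,"dy": 0,"dz": 0,"claw": 1},{"wx": 0,"wy": 0,"wz": 0,"dx": 0,"dy": 0,"dz": 0,"claw": 0.3},{"wx": 0,"wy": 0,"wz": 0,"dx": 0,"dy": 0,"dz": 0,"claw": 0.3},{"wx": 0,"wy": 0,"wz": 0,"dx": 0,"dy": 0,"dz": 0,"claw": 0.3},{"wx": 0,"wy": 0,"wz": 0,"dx": 0,"dy": 0,"dz": 0,"claw": 0.3},{"wx": 0,"wy": 0,"wz": 0,"dx": 0,"dy": 0,"dz": 0,"claw": 0.3},{"wx": 0,"wy": 0,"wz": 0,"dx": 0,"dy": 0,"dz": 0,"claw": 0.3}], force=60)

```text
time: 3.72
position: [0.5278, -0.0742, 0.0134]
ee_rot: [[0.882, 0.001, -0.471], [0.471, -0.0, 0.882], [0.001, -1.0, -0.001]]
contact_force: [-1.5, -0.4, 6.5]
opening: 0.045
```

Call:
step_arm(motion=[{"wx": 0,"wy": 0,"wz": 0,"dx": 0,"dy": 0,"dz": 0.02,"claw": 0},{"wx": 0,"wy": 0,"wz": 0,"dx": 0,"dy": 0,"dz": 0.035,"claw": 0},{"wx": 0,"wy": 0,"wz": 0,"dx": 0,"dy": 0,"dz": 0.045,"claw": 0},{"wx": 0,"wy": 0,"wz": 0,"dx": 0,"dy": 0,"dz": 0.045,"claw": 0},{"wx": 0,"wy": 0,"wz": 0,"dx": 0,"dy": 0,"dz": 0.045,"claw": 0},{"wx": 0,"wy": 0,"wz": 0,"dx": 0,"dy": 0,"dz": 0,"claw": 0},{"wx": 0,"wy": 0,"wz": -0.05,"dx": -0.0047,"dy": 0.033,"dz": 0,"claw": 0},{"wx": 0,"wy": 0,"wz": -0.05,"dx": -0.0047,"dy": 0.033,"dz": 0,"claw": 0},{"wx": 0,"wy": 0,"wz": -0.05,"dx": -0.0047,"dy": 0.033,"dz": 0,"claw": 0},{"wx": 0,"wy": 0,"wz": -0.05,"dx": -0.0047,"dy": 0.033,"dz": 0,"claw": 0},{"wx": 0,"wy": 0,"wz": -0.05,"dx": -0.0047,"dy": 0.033,"dz": 0,"claw": 0},{"wx": 0,"wy": 0,"wz": -0.05,"dx": -0.0047,"dy": 0.033,"dz": 0,"claw": 0},{"wx": 0,"wy": 0,"wz": -0.05,"dx": -0.0047,"dy": 0.033,"dz": 0,"claw": 0},{"wx": 0,"wy": 0,"wz": -0.05,"dx": -0.0047,"dy": 0.033,"dz": 0,"claw": 0},{"wx": 0,"wy": 0,"wz": -0.05,"dx": -0.0047,"dy": 0.033,"dz": 0,"claw": 0},{"wx": 0,"wy": 0,"wz": -0.05,"dx": -0.0047,"dy": 0.033,"dz": 0,"claw": 0},{"wx": 0,"wy": 0,"wz": -0.05,"dx": -0.0047,"dy": 0.033,"dz": 0,"claw": 0},{"wx": 0,"wy": 0,"wz": 0,"dx": 0,"dy": 0,"dz": 0,"claw": 0},{"wx": 0,"wy": 0,"wz": 0,"dx": 0,"dy": 0,"dz": 0,"claw": 0}])

```text
time: 6.1
position: [0.4747, 0.2883, 0.2014]
ee_rot: [[0.998, -0.002, 0.059], [-0.059, -0.001, 0.998], [-0.002, -1.0, -0.001]]
contact_force: [0.6, -0.1, -1.9]
opening: 0.045
```

Run:
```python
from h import *
s=r.get_state();print(s["position"],s["opening"],s["contact_force"])
a=r.capture("scene");b=r.capture("top")
p=s["position"];u,v=map(int,proj("scene",p));x,y=map(int,proj("top",p));print(u,v,x,y)
A=cv2.resize(a[v-70:v+70,u-60:u+60],(480,560),interpolation=2);B=cv2.resize(b[y-70:y+70,x-40:x+40],(320,560),interpolation=2)
cv2.imwrite("pics/g1.png",np.hstack([A,B])[:,:,::-1])
```

```text
[0.4747372  0.28828358 0.20136785] 0.04504468401773693 [ 0.57319318 -0.08818016 -1.90062617]
371 90 159 276
```

View pics/g1.png

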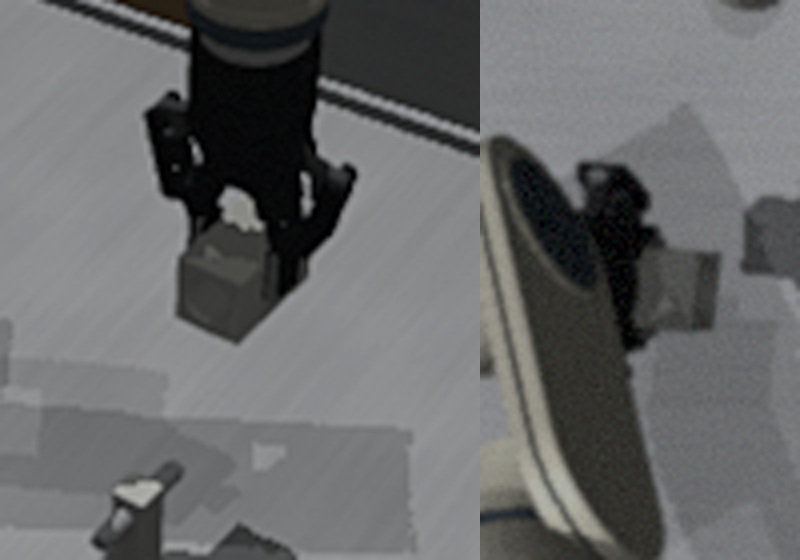

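Run:
```python
from h import *
for q in [(238,340),(240,338)]:
    o,d=ray("scene",(q[0]/4+311-.4,q[1]/4+20-.4));print(o+d*(.4975-o[0])/d[0])
o,d=ray("scene",(180/4+310.6,252/4+19.6));print(o+d*(.4515-o[0])/d[0]) # top far corner
```

```text
[0.4975     0.24162159 0.19944772]
[0.4975     0.24401149 0.19928861]
[0.4515     0.24794647 0.24174597]
```

Call:
step_arm(motion=[{"wx": 0,"wy": 0,"wz": 0,"dx": 0,"dy": 0,"dz": -0.03,"claw": 0},{"wx": 0,"wy": 0,"wz": 0,"dx": 0,"dy": 0,"dz": -0.04,"claw": 0},{"wx": 0,"wy": 0,"wz": 0,"dx": 0,"dy": 0,"dz": -0.03,"claw": 0},{"wx": 0,"wy": 0,"wz": 0,"dx": 0,"dy": 0,"dz": -0.016,"claw": 0},{"wx": 0,"wy": 0,"wz": 0,"dx": 0,"dy": 0,"dz": 0,"claw": 0},{"wx": 0,"wy": 0,"wz": 0,"dx": 0,"dy": 0,"dz": 0,"claw": 0}])

```text
time: 6.95
position: [0.4763, 0.2892, 0.0874]
ee_rot: [[0.998, 0.002, 0.06], [-0.06, 0.001, 0.998], [0.001, -1.0, 0.001]]
contact_force: [0.4, -0.2, -2.0]
opening: 0.0452
```

Run:
```python
from h import *
s=r.get_state();print(s["position"],s["contact_force"])
a=r.capture("scene")
u,v=map(int,proj("scene",[.473,.25,.1]));print(u,v)
A=cv2.resize(a[v-50:v+40,u-60:u+60],(800,600),interpolation=2)
A=np.clip(A*1.6,0,255).astype(np.uint8)
cv2.imwrite("pics/g2.png",A[:,:,::-1])
```

```text
[0.47626874 0.2892055  0.08735266] [ 0.36319953 -0.18134755 -2.02523889]
361 129
```

View pics/g2.png

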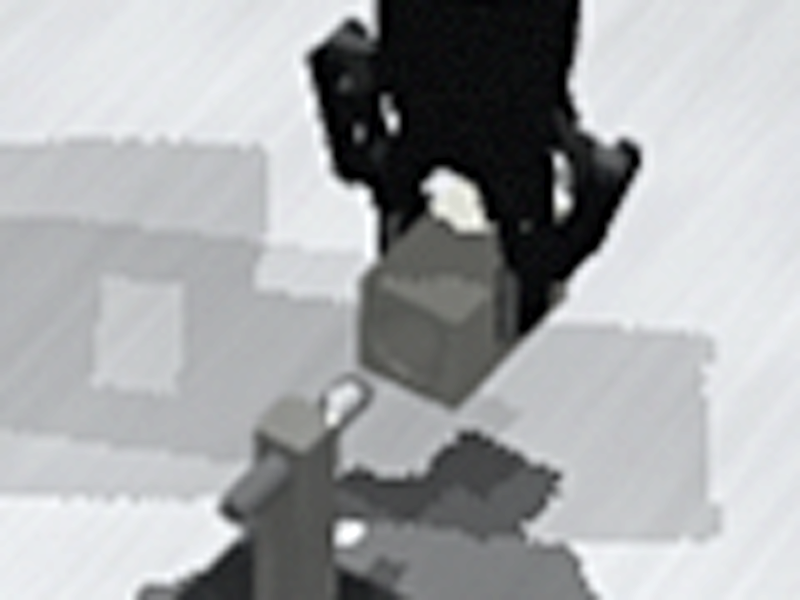

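Run:
```python
from h import *
def C(p,x):
    o,d=ray("scene",(p[0]/6.667+301-.42,p[1]/6.667+79-.42));return (o+d*(x-o[0])/d[0]).round(4)
for p,x in [((408.5,344),.4735),((455,408),.4965),((455,325),.4965),((362,277),.4505),((362,365),.4505),((345,397),.4725)]: print(p,C(p,x))
```

```text
(408.5, 344) [0.4735 0.2488 0.1   ]
(455, 408) [0.4965 0.2466 0.0798]
(455, 325) [0.4965 0.2431 0.125 ]
(362, 277) [0.4505 0.2513 0.1211]
(362, 365) [0.4505 0.2532 0.0745]
(345, 397) [0.4725 0.2035 0.1078]
```

Call:
step_arm(motion=[{"wx": 0,"wy": 0,"wz": 0,"dx": -0.0006,"dy": -0.01,"dz": 0,"claw": 0},{"wx": 0,"wy": 0,"wz": 0,"dx": -0.0006,"dy": -0.01,"dz": 0,"claw": 0},{"wx": 0,"wy": 0,"wz": 0,"dx": -0.0004,"dy": -0.007,"dz": 0,"claw": 0},{"wx": 0,"wy": 0,"wz": 0,"dx": -0.0003,"dy": -0.005,"dz": 0,"claw": 0},{"wx": 0,"wy": 0,"wz": 0,"dx": -0.0003,"dy": -0.005,"dz": 0,"claw": 0},{"wx": 0,"wy": 0,"wz": 0,"dx": -0.0003,"dy": -0.005,"dz": 0,"claw": 0},{"wx": 0,"wy": 0,"wz": 0,"dx": 0,"dy": 0,"dz": 0,"claw": 0}])

```text
time: 7.88
position: [0.4728, 0.2466, 0.0862]
ee_rot: [[0.998, -0.0, 0.06], [-0.06, -0.0, 0.998], [-0.0, -1.0, -0.0]]
contact_force: [-0.1, -1.1, -1.7]
opening: 0.0454
```

Call:
step_arm(motion=[{"wx": 0,"wy": 0,"wz": 0,"dx": -0.0003,"dy": -0.005,"dz": 0,"claw": 0},{"wx": 0,"wy": 0,"wz": 0,"dx": -0.0003,"dy": -0.005,"dz": 0,"claw": 0},{"wx": 0,"wy": 0,"wz": 0,"dx": -0.0002,"dy": -0.004,"dz": 0,"claw": 0},{"wx": 0,"wy": 0,"wz": 0,"dx": 0,"dy": 0,"dz": 0,"claw": 0},{"wx": 0,"wy": 0,"wz": 0,"dx": 0,"dy": 0,"dz": 0,"claw": 0}])

```text
time: 8.5
position: [0.4722, 0.233, 0.0864]
ee_rot: [[0.998, 0.0, 0.06], [-0.06, 0.0, 0.998], [0.0, -1.0, 0.0]]
contact_force: [0.0, -0.0, -0.9]
opening: 0.045
```

Run:
```python
from h import *
s=r.get_state();print(s["position"],s["contact_force"])
a=r.capture("scene")
A=cv2.resize(a[79:169,301:421],(800,600),interpolation=2)
A=np.clip(A*1.6,0,255).astype(np.uint8)
cv2.imwrite("pics/g3.png",A[:,:,::-1])
```

```text
[0.472227   0.23301181 0.08637986] [ 0.04270474 -0.03055139 -0.85346228]
```

View pics/g3.png

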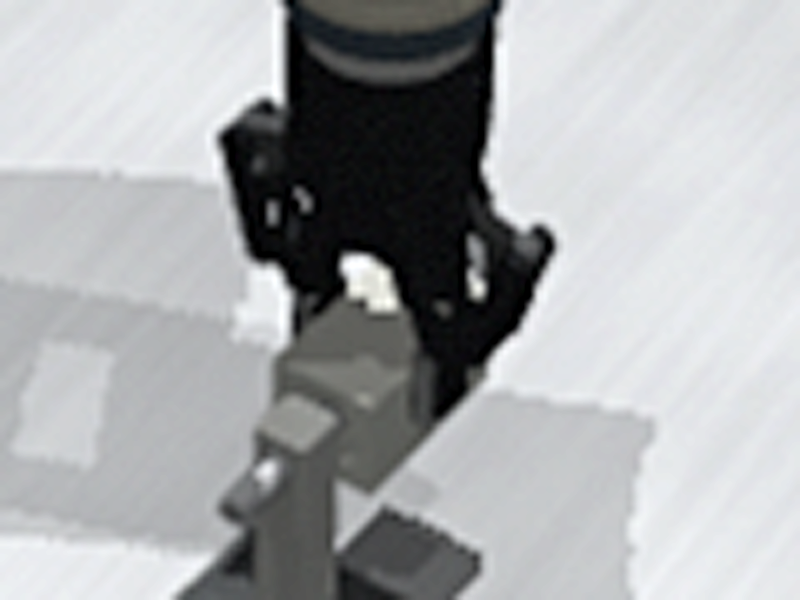

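Call:
step_arm(motion=[{"wx": 0,"wy": 0,"wz": 0,"dx": -0.0002,"dy": -0.003,"dz": 0,"claw": 0},{"wx": 0,"wy": 0,"wz": 0,"dx": 0,"dy": 0,"dz": 0,"claw": 0},{"wx": 0,"wy": 0,"wz": 0,"dx": 0,"dy": 0,"dz": 0,"claw": 0}])

```text
time: 8.93
position: [0.4719, 0.23, 0.0863]
ee_rot: [[0.998, -0.0, 0.06], [-0.06, 0.0, 0.998], [-0.0, -1.0, 0.0]]
contact_force: [0.3, -1.0, -0.7]
opening: 0.0449
```

Call:
step_arm(motion=[{"wx": 0,"wy": 0,"wz": 0,"dx": 0.0006,"dy": 0.01,"dz": 0,"claw": 0},{"wx": 0,"wy": 0,"wz": 0,"dx": 0.0006,"dy": 0.01,"dz": 0,"claw": 0},{"wx": 0,"wy": 0,"wz": 0,"dx": 0.0006,"dy": 0.01,"dz": 0,"claw": 0},{"wx": 0,"wy": 0,"wz": 0,"dx": 0.0006,"dy": 0.01,"dz": 0,"claw": 0},{"wx": 0,"wy": 0,"wz": 0,"dx": 0.0006,"dy": 0.01,"dz": 0,"claw": 0},{"wx": 0,"wy": 0,"wz": 0,"dx": 0.0006,"dy": 0.01,"dz": 0,"claw": 0},{"wx": 0,"wy": 0,"wz": 0,"dx": 0,"dy": 0.01,"dz": 0,"claw": 0},{"wx": 0,"wy": 0,"wz": 0,"dx": 0,"dy": 0,"dz": 0.03,"claw": 0},{"wx": 0,"wy": 0,"wz": 0,"dx": 0,"dy": 0,"dz": 0.05,"claw": 0},{"wx": 0,"wy": 0,"wz": 0,"dx": 0,"dy": 0,"dz": 0.05,"claw": 0},{"wx": 0,"wy": 0,"wz": 0,"dx": 0,"dy": 0,"dz": 0.05,"claw": 0},{"wx": 0,"wy": 0,"wz": 0,"dx": 0,"dy": 0,"dz": 0.05,"claw": 0},{"wx": 0,"wy": 0,"wz": 0,"dx": 0,"dy": 0,"dz": 0.05,"claw": 0},{"wx": 0,"wy": 0,"wz": 0,"dx": 0,"dy": 0,"dz": 0,"claw": 0}])

```text
time: 10.68
position: [0.4772, 0.3013, 0.3711]
ee_rot: [[0.998, 0.007, 0.06], [-0.06, 0.005, 0.998], [0.007, -1.0, 0.005]]
contact_force: [0.4, 0.6, -2.7]
opening: 0.0452
```

Call:
step_arm(motion=[{"wx": 0,"wy": 0,"wz": 0.18,"dx": 0,"dy": 0,"dz": 0,"claw": 0},{"wx": 0,"wy": 0,"wz": 0.18,"dx": 0,"dy": 0,"dz": 0,"claw": 0},{"wx": 0,"wy": 0,"wz": 0.18,"dx": 0,"dy": 0,"dz": 0,"claw": 0},{"wx": 0,"wy": 0,"wz": 0.18,"dx": 0,"dy": 0,"dz": 0,"claw": 0},{"wx": 0,"wy": 0,"wz": 0.18,"dx": 0,"dy": 0,"dz": 0,"claw": 0},{"wx": 0,"wy": 0,"wz": 0.18,"dx": 0,"dy": 0,"dz": 0,"claw": 0},{"wx": 0,"wy": 0,"wz": 0.18,"dx": 0,"dy": 0,"dz": 0,"claw": 0},{"wx": 0,"wy": 0,"wz": 0.18,"dx": 0,"dy": 0,"dz": 0,"claw": 0},{"wx": 0,"wy": 0,"wz": 0.18,"dx": 0,"dy": 0,"dz": 0,"claw": 0},{"wx": 0,"wy": 0,"wz": 0.18,"dx": 0,"dy": 0,"dz": 0,"claw": 0},{"wx": 0,"wy": 0,"wz": 0.18,"dx": 0,"dy": 0,"dz": 0,"claw": 0},{"wx": 0,"wy": 0,"wz": 0.18,"dx": 0,"dy": 0,"dz": 0,"claw": 0},{"wx": 0,"wy": 0,"wz": 0,"dx": 0,"dy": 0,"dz": 0,"claw": 0}])

```text
time: 12.3
position: [0.4749, 0.2998, 0.3649]
ee_rot: [[-0.504, -0.002, -0.864], [0.864, -0.001, -0.504], [-0.0, -1.0, 0.002]]
contact_force: [-0.1, -1.4, -1.0]
opening: 0.0453
```

Run:
```python
from h import *
s=r.get_state();print(s["joint_positions"].round(1),s["position"].round(3),s["ee_rot"].round(3))
```

```text
[ 31.   11.6  93.1   0.   75.4 -89.2] [0.475 0.3   0.365] [[-0.504 -0.002 -0.864]
 [ 0.864 -0.001 -0.504]
 [-0.    -1.     0.002]]
```

Call:
step_arm(motion=[{"wx": 0,"wy": 0,"wz": 0,"dx": 0.0086,"dy": 0.005,"dz": 0.04,"claw": 0},{"wx": 0,"wy": 0,"wz": 0,"dx": 0.0086,"dy": 0.005,"dz": 0.04,"claw": 0},{"wx": 0,"wy": 0,"wz": 0,"dx": 0.0086,"dy": 0.005,"dz": 0.04,"claw": 0},{"wx": 0,"wy": 0,"wz": 0,"dx": 0.0086,"dy": 0.005,"dz": 0.04,"claw": 0},{"wx": 0,"wy": 0,"wz": 0,"dx": 0.0086,"dy": 0.005,"dz": 0.04,"claw": 0},{"wx": 0.044,"wy": -0.0754,"wz": 0,"dx": 0.0263,"dy": 0.0153,"dz": 0.0026,"claw": 0},{"wx": 0.044,"wy": -0.0754,"wz": 0,"dx": 0.0263,"dy": 0.0153,"dz": 0.0026,"claw": 0},{"wx": 0.044,"wy": -0.0754,"wz": 0,"dx": 0.0254,"dy": 0.0148,"dz": 0.0079,"claw": 0},{"wx": 0.044,"wy": -0.0754,"wz": 0,"dx": 0.0254,"dy": 0.0148,"dz": 0.0079,"claw": 0},{"wx": 0,"wy": 0,"wz": 0,"dx": 0,"dy": 0,"dz": 0,"claw": 0}])

```text
time: 13.55
position: [0.6219, 0.3853, 0.5859]
ee_rot: [[-0.502, 0.294, -0.813], [0.865, 0.171, -0.472], [0.001, -0.94, -0.34]]
contact_force: [0.5, 0.5, -0.8]
opening: 0.045
```

Run:
```python
from h import *
s=r.get_state();print(s["joint_positions"].round(1),s["position"].round(3),s["ee_rot"].round(3))
```

```text
[ 30.9  14.2  65.5  -0.2  80.5 -89.2] [0.622 0.385 0.586] [[-0.502  0.294 -0.813]
 [ 0.865  0.171 -0.472]
 [ 0.001 -0.94  -0.34 ]]
```

Call:
step_arm(motion=[{"wx": 0.044,"wy": -0.0754,"wz": 0,"dx": 0.028,"dy": 0.0163,"dz": 0.0151,"claw": 0},{"wx": 0.044,"wy": -0.0754,"wz": 0,"dx": 0.028,"dy": 0.0163,"dz": 0.0151,"claw": 0},{"wx": 0.044,"wy": -0.0754,"wz": 0,"dx": 0.0253,"dy": 0.0147,"dz": 0.0207,"claw": 0},{"wx": 0.044,"wy": -0.0754,"wz": 0,"dx": 0.0253,"dy": 0.0147,"dz": 0.0207,"claw": 0},{"wx": 0.044,"wy": -0.0754,"wz": 0,"dx": 0.0219,"dy": 0.0128,"dz": 0.0253,"claw": 0},{"wx": 0.044,"wy": -0.0754,"wz": 0,"dx": 0.0219,"dy": 0.0128,"dz": 0.0253,"claw": 0},{"wx": 0.044,"wy": -0.0754,"wz": 0,"dx": 0.0179,"dy": 0.0104,"dz": 0.0293,"claw": 0},{"wx": 0.044,"wy": -0.0754,"wz": 0,"dx": 0.0179,"dy": 0.0104,"dz": 0.0293,"claw": 0},{"wx": 0.044,"wy": -0.0754,"wz": 0,"dx": 0.013,"dy": 0.0076,"dz": 0.0323,"claw": 0},{"wx": 0.044,"wy": -0.0754,"wz": 0,"dx": 0.013,"dy": 0.0076,"dz": 0.0323,"claw": 0},{"wx": 0.044,"wy": -0.0754,"wz": 0,"dx": 0.008,"dy": 0.0047,"dz": 0.0344,"claw": 0},{"wx": 0.044,"wy": -0.0754,"wz": 0,"dx": 0.008,"dy": 0.0047,"dz": 0.0344,"claw": 0},{"wx": 0,"wy": 0,"wz": 0,"dx": 0,"dy": 0,"dz": 0,"claw": 0},{"wx": 0,"wy": 0,"wz": 0,"dx": 0,"dy": 0,"dz": 0,"claw": 0}])

```text
time: 15.3
position: [0.8502, 0.5183, 0.8988]
ee_rot: [[-0.504, 0.85, -0.154], [0.864, 0.496, -0.09], [-0.0, -0.178, -0.984]]
contact_force: [-0.3, 0.1, -1.7]
opening: 0.0452
```

Run:
```python
from h import *
s=r.get_state();print(s["joint_positions"].round(1),s["position"].round(3),s["ee_rot"].round(3))
```

```text
[ 30.9  23.5  42.9  -1.   33.9 -89. ] [0.85  0.518 0.899] [[-0.504  0.85  -0.154]
 [ 0.864  0.496 -0.09 ]
 [-0.    -0.178 -0.984]]
```

Call:
step_arm(motion=[{"wx": 0.0451,"wy": -0.0773,"wz": 0,"dx": 0,"dy": 0,"dz": 0,"claw": 0},{"wx": 0.0451,"wy": -0.0773,"wz": 0,"dx": 0,"dy": 0,"dz": 0,"claw": 0},{"wx": 0,"wy": 0,"wz": 0,"dx": 0,"dy": 0,"dz": 0,"claw": 0},{"wx": 0,"wy": 0,"wz": 0,"dx": 0,"dy": 0,"dz": 0,"claw": 0},{"wx": 0,"wy": 0,"wz": 0,"dx": 0,"dy": 0,"dz": 0,"claw": 0},{"wx": 0,"wy": 0,"wz": 0,"dx": 0,"dy": 0,"dz": 0,"claw": 0}])

```text
time: 16.05
position: [0.8499, 0.518, 0.9026]
ee_rot: [[-0.504, 0.864, 0.005], [0.864, 0.504, 0.002], [-0.001, 0.006, -1.0]]
contact_force: [-0.2, 0.1, -1.0]
opening: 0.045
```

Run:
```python
from h import *
s=r.get_state();print(s["time"],s["joint_positions"].round(1),s["position"].round(3),s["ee_rot"].round(3),s["qvel"].round(2),s["opening"])
p=s["position"]
for n,w in(("scene",0),("top",1)):
    u,v=proj(n,p);print(n,u,v)
    a=r.capture(n)
    if w==0:a0=a;u0,v0=u,v
    else:a1=a;u1,v1=u,v
cut=lambda a,u,v:cv2.resize(a[max(0,int(v)-80):int(v)+80,max(0,int(u)-50):int(u)+50],(375,600),interpolation=2)
cv2.imwrite("pics/f.png",np.clip(np.hstack([cut(a0,u0,max(v0,0)),cut(a1,max(0,u1),max(v1,80))])*1.3,0,255).astype(np.uint8)[:,:,::-1])
```

```text
16.05 [ 30.9  21.6  51.7  -2.1  16.4 -88. ] [0.85  0.518 0.903] [[-0.504  0.864  0.005]
 [ 0.864  0.504  0.002]
 [-0.001  0.006 -1.   ]] [ 0.07  0.11  0.47 -0.15 -0.24  0.08] 0.04502477041992061
scene 677.9332059679164 -274.16789533110114
top -264.57974669964375 -96.10693837112387
```

View pics/f.png

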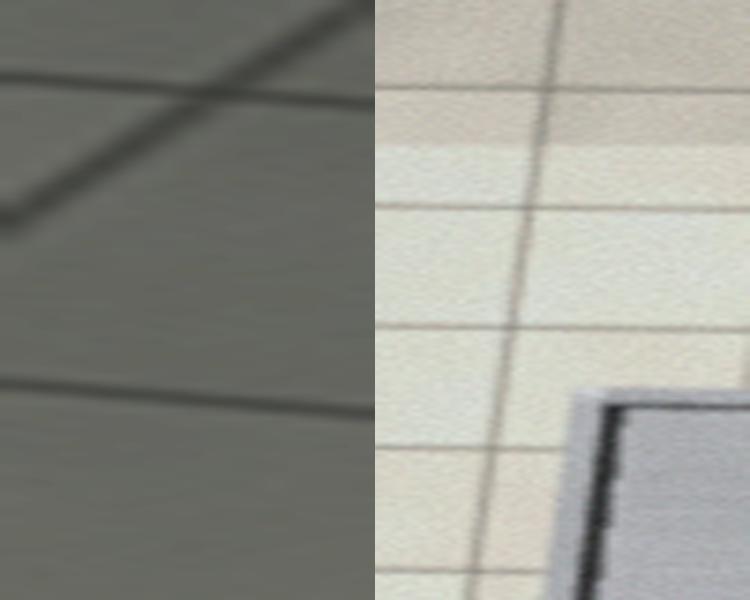

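Call:
step_arm(motion=[{"wx": 0,"wy": 0,"wz": 0,"dx": 0,"dy": 0,"dz": 0,"claw": 0},{"wx": 0,"wy": 0,"wz": 0,"dx": 0,"dy": 0,"dz": 0,"claw": 0},{"wx": 0,"wy": 0,"wz": 0,"dx": 0,"dy": 0,"dz": 0,"claw": 0},{"wx": 0,"wy": 0,"wz": 0,"dx": 0,"dy": 0,"dz": 0,"claw": 0},{"wx": 0,"wy": 0,"wz": 0,"dx": 0,"dy": 0,"dz": 0,"claw": 0},{"wx": 0,"wy": 0,"wz": 0,"dx": 0,"dy": 0,"dz": 0,"claw": 0},{"wx": 0,"wy": 0,"wz": 0,"dx": 0,"dy": 0,"dz": 0,"claw": 0},{"wx": 0,"wy": 0,"wz": 0,"dx": 0,"dy": 0,"dz": 0,"claw": 0}])

```text
time: 17.15
position: [0.8501, 0.5182, 0.9015]
ee_rot: [[-0.504, 0.864, 0.005], [0.864, 0.504, 0.002], [-0.001, 0.005, -1.0]]
contact_force: [0.5, -1.0, -1.3]
opening: 0.0451
```

Run:
```python
from h import *
s=r.get_state();print(s["time"],s["position"].round(4),s["qvel"].round(2),s["opening"],s["contact_force"],s["ee_rot"].round(3))
b=r.capture("top");a0=cv2.imread("pics/top0.png")[:,:,::-1]
# bystanders: mean change in windows
for n,(x0,x1,y0,y1) in dict(flask=(165,205,175,215),dish=(255,310,140,220),meter=(335,410,165,205),rack=(425,505,270,330)).items():
    print(n,np.abs(b[y0:y1,x0:x1].astype(int)-a0[y0:y1,x0:x1]).mean())
```

```text
17.15 [0.8501 0.5182 0.9015] [ 0.04  0.03  0.09 -0.01  0.06  0.02] 0.04505259045676641 [ 0.46849667 -1.02532912 -1.29603027] [[-0.504  0.864  0.005]
 [ 0.864  0.504  0.002]
 [-0.001  0.005 -1.   ]]
flask 4.423541666666667
dish 8.43909090909091
meter 4.898333333333333
rack 4.904583333333333
```

```bash
python3 -c "
from plant import r
print(r.close_job())"
```

```text
the job is handed in; nothing more can be done
None
```

I picked up the rightmost insert and slipped its bore over the left side of the peg (the stand's +y side). It is now held bore up, with the tool tip about 0.90 m above the trolley, and I handed the job in at about 17 s.

- **Bore on the peg:** I estimate about 27 mm of the peg went inside. The side force stayed at 1 N or less the whole way, so it was not the closed end, and the close-up picture agreed. Because the first end tried was open, I never tried the other end.
- **Final hold:** the gripper had turned to within half a degree of the pose that puts the bore straight up. The opening was steady at 45 mm and the arm was at rest.
- **Not confirmed by sight:** the final pose is outside both cameras' view. That the bore faces up rests on the tool's orientation and the steady grip.
- **Bystanders:** comparing the top view before and after showed only small differences for the flask, meter and rack (about 4–5 grey levels). The dish area differed more (8.4). I put that down to shadow or edges, since the arm never went near the dish, but I did not look into it.

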